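Set the measuring microphone on a tweeter's axis and snap it into its clips

TASK

Set up the measuring microphone for the tweeter on the small plywood baffle: swing the wing of the stand's twist collar over to loosen it, slide the clip head along until it stands straight in line with the middle of the tweeter's dome, and swing the wing fully back to lock the tube. Then lay the microphone, nose towards the tweeter, across the open mouths of the two spring clips, let go of it, and push it down until both clips snap round it and it sits level at the bottom of its seat. Do not touch the tweeter or its baffle, and leave the other things lying where they are.

Things in the scene. Friction and masses are not known exactly. Their poses are not given: they have to be found in the camera images.
- clip_seat (a point): centre of the microphone's axis once fully seated, 82 mm above the table, midway between the two clips; moves with the clip head. Axes as the stand's: x along the seated microphone towards the tweeter, y along the telescoping tube towards the foot, z up. A microphone laid in the open mouths rests with its axis 16 mm higher; 10 to 15 N straight down on its middle snaps it in.
- clip_head (a point): centre of the stand's grey clip head, 32 mm below clip_seat, same axes: a bar 106 mm (x) by 36 mm (y) by 22 mm (z). Push on its long upright sides (y = -18 or +18 mm); the 16 mm tube with a 26 mm boss leaves the middle of the +y side.
- clip_far (a point): middle of the seat of the clip nearer the tweeter, 38 mm to +x of clip_seat; its twin is 38 mm to -x. Each is a pair of bent spring-steel fingers, 14 mm wide in x, up to 16 mm above this point and 18 mm to either side; 60 mm are free between the two clips, down to the head's top 21 mm below.
- slide_tube (a joint): how far the inner tube with the clip head is drawn out of the stand, m, 0 to 0.125; growing moves the head to the stand's -y. Loose, it slides with 2 to 4 N and stays where it is left; with the collar locked, friction holds it against some 15 N.
- lock_collar (a joint): twist collar round the tube, rad: 0 = locked, wing leaning 30 degrees to the stand's +x (away from the robot); 1.1 = loose, wing leaning 33 degrees to -x (towards the robot). Above about 0.4 the tube is free. Stays where it is left; the wing takes 2 to 5 N pushed level near its tip, rising to 15 N close to 0.
- wing_tip (a point): centre of the 11 mm round end of the collar's black wing, 60 mm from the tube's axis (50 mm above the table); swings in the stand's x-z plane. The wing is a paddle 8 mm thick and 16 mm wide along the tube; the collar below it is 37 mm across, 30 mm long.
- mic_stand: fixed bench stand; origin at table level under the tube's axis; x level and square to the tube, away from the robot; y along the tube, to the robot's left. Steel foot 112 x 104 x 14 mm. From the origin, the collar's middle lies 45 mm to -y, the head's middle 140 mm plus slide_tube to -y; the clamp on the foot, 22 mm to +y, is 84 mm high.
- mic: dark round measuring microphone lying loose, 178 mm long, 0.11 kg. Origin on its axis at the middle of the thick body; x axis along it towards the thin nose. The thick part is 22 mm diameter, from -65 to +65 mm; thin nose to +113 mm. It can be turned about its own axis; only its x axis matters.
- mic_nose (a point): tip of the microphone's thin nose, on its axis, 113 mm from the body's middle.
- dome (a point): front of the tweeter's dome, 82 mm above the table. Frame: x into the tweeter (square to the baffle, the same direction as the stand's x), y sideways, z up.
- baffle: plywood test baffle, 116 mm wide, 138 mm high, fixed, with the 76 mm tweeter on its front, which faces the stand (-x) and the robot. Origin at the middle of its front face's lower edge.
- coil: bystander: copper crossover coil on a white spool, 58 mm across, 22 mm high; origin under its centre.
- terminal: bystander: black terminal plate 62 mm square with two posts, 24 mm high; origin under its centre.
- tape: bystander: pocket tape measure 37 x 77 mm, 62 mm high; origin under its centre.
- driver_tool: bystander: screwdriver, 197 mm long, 29 mm high, lying along its own y axis; origin under its middle.

How it is judged (in metres and radians):
On the way, in this order (a step that is already met when the one before it is completed fails the run):
1. the collar's wing is swung over, the tube is loose (value of joint lock_collar above 0.75 rad), for 0.1 s.
2. the clip head stands in line with the middle of the dome, within 8 mm sideways (y of clip_seat in the frame of dome between -0.008 and 0.008 m), for 0.2 s.
3. the wing is swung fully back, the tube is locked at that length (all of step 2 and value of joint lock_collar below 0.2 rad), for 0.2 s.
4. the microphone lies in the open mouths of the clips, nose to the tweeter, and has been let go (z of mic in the frame of clip_seat between 0.009 and 0.022 m and y of mic in the frame of clip_seat between -0.006 and 0.006 m and x of mic in the frame of clip_seat between -0.018 and 0.018 m and x of mic_nose in the frame of clip_seat above 0.08 m and angle between the x axis of mic and the x axis of clip_seat, either way round below 0.12 rad and contact force between the fingers and mic below 0.05 N), for 0.2 s.
At the end, for the whole second after the job is handed in: Microphone at the bottom of both clips (axis within 2.5 mm in height, 3 mm sideways, 0.05 rad; mid body within 18 mm of the clips' middle), nose to the tweeter, at rest; clip head within 8 mm of the line of the dome's middle; wing back at locked (under 0.2 rad) (all of step 3 and z of mic in the frame of clip_seat between -0.0025 and 0.0025 m and y of mic in the frame of clip_seat between -0.003 and 0.003 m and x of mic in the frame of clip_seat between -0.018 and 0.018 m and x of mic_nose in the frame of clip_seat above 0.08 m and angle between the x axis of mic and the x axis of clip_seat, either way round below 0.05 rad and linear speed of mic below 0.01 m/s); the robot touches nothing.
It fails at once if the tweeter or its baffle is touched (contact force between any of the arm, the fingers, mic and baffle above 0.5 N).
It fails at once if one of the other things is moved by more than 15 mm (distance of any of coil, terminal, tape, driver_tool from where it was at the start of the episode above 0.015 m).
It also fails if it takes over 72 s, if anything falls off the work surface, if the arm or the gripper's body presses on something with over 40 N, if the wrist force passes 120 N, or if a joint passes its speed limit or range.

ROBOT

A 6-joint arm with a two-finger parallel gripper is mounted at the origin on the work surface; the furniture and walls round the work are solid. World frame = base frame: x ahead of the robot, y to its left, z up, the work surface at z = 0. Lengths are in mm, angles in degrees, forces in N, time in s.
With the tool pointing down it reaches from about 250 to 775 mm from the base axis. Payload 4 kg.
Tool frame: the origin (TCP) lies midway between the tips of the shut fingers; the grasp point (between the pads) lies 19 mm behind it (manip.tcp_to_grasp is the distance from the TCP to the grasp point, in mm); z points along the fingers, y is the line along which they close (so a half turn about z gives the same grasp; the last joint's range is limited). The gripper opens to 94 mm and grips with 3 to 60 N. Pads are 16 mm wide; open, the fingers measure 119 mm over their backs; the gripper's body (75 mm by 177 mm) begins 78 mm behind the grasp point.
Start: joints at [61.358, 4.996, 78.535, -0, 96.463, -5.907], TCP at [212.569, 507.282, 205.506] pointing down, gripper open.
Joint ranges: [-177.83, 177.83], [-43.37, 116.18], [15.69, 146.23], [-61.86, 241.86], [9.47, 152.12], [-147.06, 147.06]. Speed limits (degrees/s): [159.86, 159.86, 180, 180, 180, 180].

INTERFACE

Orientations are given as [roll, pitch, yaw] about the fixed x, y, z axes, in that order (R = Rz(yaw) Ry(pitch) Rx(roll)).
In Python, from plant import manip gives the robot as it stands. Calls block until the motion is done:
- manip.movep(position, orientation): joint-space move of the TCP to a pose.
- manip.servo_line(position, max_speed=150, rotation=None): straight line of the TCP; rotation=None keeps the orientation; max_speed is the mean speed in mm/s.
- manip.move_joints(angles): joint-space move.
- manip.command_gripper(opening): finger opening in mm; the grip force is fixed at half the most; returns when the fingers have stopped.
- manip.wait(seconds).
- manip.inverse_kinematics(position, orientation): joint angles nearest the present ones, or None.
- manip.camera(name): name is "scene" or "top"; returns the picture (384x512x3 uint8, blue, green, red); there is no depth.
- manip.camera_params(name): a dict with "camera_matrix" (3x3 intrinsics, pixels), "camera_from_world" (4x4, takes a point from world to camera coordinates). Camera axes: x right, y down, z forward; pixel columns grow to the right and rows downward; lengths in mm; the calibration is good to about 2 mm. A picture is of the moment at which its call begins. camera_params takes no time and is no camera call.
A pose or a line that the arm cannot do raises manip.MotionError and nothing moves.
- manip.hand_in(): hands the job in; it is judged then, once.
Trained networks look in the newest picture that a camera, given by its name, has taken for a name from the list of things; names that differ only in an ending like _2 or _b are one class to them, and where a whole thing is asked for, a point or a joint stands for the part that bears it (a point fixed in the world has none). Each returns a list of dicts, best first, with "p" (0 to 1); they miss things now and then, are a little off and sometimes report something else, mostly with a low value. They report only what shows in the picture. A call takes as long as a camera call.
- manip.spot_in(camera, label): "location" ([row, column] in pixels, amid what is visible of it).
- manip.regions_of(camera, label): "region" (384x512 bool, what is visible of it) and "location" ([row, column] in pixels, amid what is visible of it).
Readings, each from a call of its own:
- manip.read_time(): time.
- manip.read_joints(): joint angles.
- manip.read_qd(): joint speeds.
- manip.read_joint_torque(): joint torques, N m.
- manip.read_position(): TCP position.
- manip.read_ee_rot(): TCP orientation.
- manip.read_ft_force(): force on the tool from outside, world axes, zero at the start.
- manip.read_torque(): the same for the moment, N m.
- manip.read_gripper_width(): finger opening in mm.
- manip.read_gripper_force(): force on a finger pad.
Only numpy, scipy, OpenCV 4.12 (cv2) and the standard library are available. Lean on these libraries where they do the work, as an engineer would, in place of code of your own. Each camera call takes 0.05 s, during which the arm holds its last target. There are 200 camera calls.

## Working session

There is one attempt and no reset: what is moved stays moved. The work goes in short steps, each a Python script; the robot and the scene stay as the last script left them, time stands still between calls to the robot, and variables do not carry over. Pictures are saved under pics/ and viewed, at most 10 in all, crops included, and the job is handed in when it is done.

```bash
mkdir -p pics
cat > h.py <<'E'
import numpy as np, cv2
from plant import manip
def ray(cam,rc):
    P=manip.camera_params(cam);K=np.array(P["camera_matrix"]);T=np.array(P["camera_from_world"])
    R,t=T[:3,:3],T[:3,3];d=R.T@np.linalg.inv(K)@np.array([rc[1],rc[0],1.]);return -R.T@t,d
def at_z(cam,rc,z):
    o,d=ray(cam,rc);return o+d*(z-o[2])/d[2]
def proj(cam,p):
    P=manip.camera_params(cam);K=np.array(P["camera_matrix"]);T=np.array(P["camera_from_world"])
    c=K@(T[:3,:3]@np.array(p,float)+T[:3,3]);return np.array([c[1]/c[2],c[0]/c[2]])
E
python3 - <<'E'
from h import *
for c in("scene","top"):
    im=manip.camera(c);cv2.imwrite(f"pics/{c}0.png",cv2.resize(im,(800,600),interpolation=cv2.INTER_CUBIC))
    P=manip.camera_params(c);print(c,np.round(np.array(P["camera_from_world"]),3).tolist(),np.round(P["camera_matrix"],1).tolist())
Z=dict(clip_seat=82,clip_head=61,clip_far=90,wing_tip=102,mic_stand=14,mic=11,mic_nose=11,dome=82,baffle=138,coil=22,terminal=10,tape=62,driver_tool=15,lock_collar=60,slide_tube=58)
for n,z in Z.items():
    for c in("top","scene"):
        for r in manip.spot_in(c,n)[:2]: print(n,c,round(r["p"],2),np.round(r["location"]),np.round(at_z(c,r["location"],z)))
print(manip.read_time(),manip.read_ee_rot())
E
```

```text
scene [[0.625, -0.781, -0.012, -374.661], [-0.579, -0.452, -0.678, 361.095], [0.524, 0.431, -0.735, 1053.755], [0.0, 0.0, 0.0, 1.0]] [[363.8, 0.0, 256.0], [0.0, 363.8, 199.2], [0.0, 0.0, 1.0]]
top [[0.024, -1.0, 0.008, -53.603], [-0.992, -0.025, -0.122, 549.158], [0.122, -0.005, -0.993, 1002.887], [0.0, 0.0, 0.0, 1.0]] [[348.8, 0.0, 253.2], [0.0, 348.8, 192.9], [0.0, 0.0, 1.0]]
clip_seat top 0.71 [194. 214.] [539.  72.  82.]
clip_seat scene 0.89 [192. 231.] [529.  55.  82.]
clip_head top 0.96 [190. 216.] [552.  67.  61.]
clip_head scene 0.69 [195. 233.] [535.  54.  61.]
clip_far top 0.97 [194. 220.] [538.  54.  90.]
clip_far top 0.23 [120. 244.] [753.  -7.  90.]
clip_far scene 0.66 [183. 212.] [514. 135.  90.]
clip_far scene 0.61 [192. 230.] [519.  52.  90.]
wing_tip top 0.77 [192. 181.] [540. 161. 102.]
mic_stand top 0.68 [194. 174.] [542. 199.  14.]
mic_stand top 0.43 [154. 184.] [668. 174.  14.]
mic_stand scene 0.58 [186. 205.] [536. 201.  14.]
mic top 0.8 [206. 332.] [ 520. -281.   11.]
mic scene 0.54 [257. 304.] [ 501. -278.   11.]
mic_nose top 0.83 [209. 330.] [ 509. -273.   11
[... 415 characters left out ...]
]
terminal scene 0.54 [175. 232.] [651. 167.  10.]
tape top 0.59 [251. 145.] [373. 262.  62.]
tape scene 0.61 [204. 158.] [341. 235.  62.]
driver_tool top 0.62 [167. 384.] [ 642. -439.   15.]
driver_tool top 0.53 [194. 215.] [547.  76.  15.]
driver_tool scene 0.73 [252. 367.] [ 644. -433.   15.]
lock_collar top 0.74 [146. 145.] [679. 282.  60.]
lock_collar top 0.7 [192. 184.] [544. 161.  60.]
lock_collar scene 0.5 [184. 213.] [533. 152.  60.]
slide_tube top 0.81 [191. 221.] [550.  54.  58.]
slide_tube top 0.46 [121. 245.] [763.  -9.  58.]
slide_tube scene 0.67 [193. 231.] [543.  68.  58.]
slide_tube scene 0.64 [189. 206.] [501. 155.  58.]
1.6 [ 1.79997602e+02 -1.11808449e-03  1.57264487e+02]
```

View pics/top0.png

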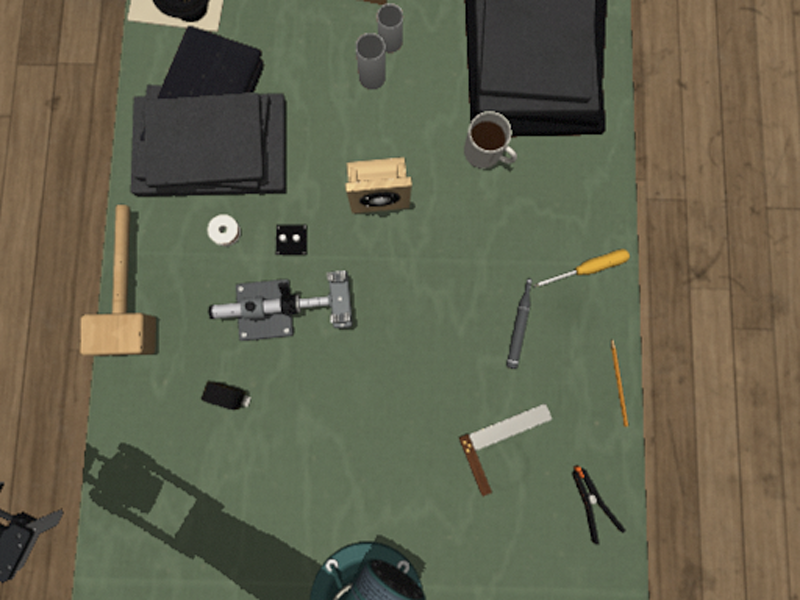

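View pics/scene0.png

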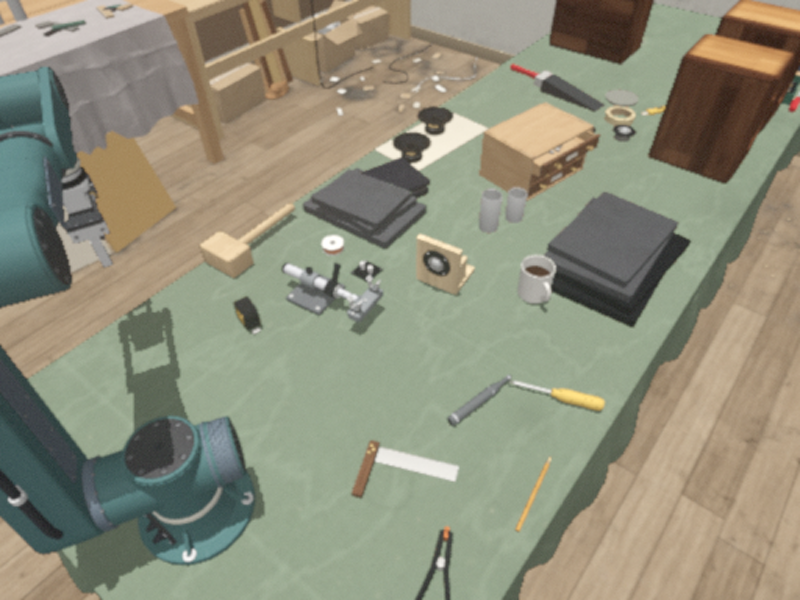

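Run:
```python
from h import *
t=manip.camera("top");s=manip.camera("scene")
cv2.imwrite("pics/topc.png",cv2.resize(t[95:225,130:270],(640,594),interpolation=cv2.INTER_CUBIC))
cv2.imwrite("pics/scc.png",cv2.resize(s[145:215,170:310],(800,400),interpolation=cv2.INTER_CUBIC))
for c,n in [("top","mic"),("scene","mic"),("top","clip_head"),("scene","clip_head"),("top","mic_stand"),("top","lock_collar"),("top","baffle"),("scene","baffle"),("scene","mic_stand")]:
    for r in manip.regions_of(c,n)[:2]:
        m=r["region"];y,x=np.nonzero(m)
        if len(x)<5: continue
        b=cv2.minAreaRect(np.c_[x,y].astype(np.float32));bp=cv2.boxPoints(b)
        print(n,c,round(r["p"],2),len(x),"cen",np.round([y.mean(),x.mean()],1),"box rc",np.round(bp[:,::-1],1).tolist())
    if n=="mic":
        for q in bp: print(np.round(at_z(c,q[::-1],11)))
```

```text
mic top 0.64 360 cen [209.8 332.4] box rc [[234.5, 323.70001220703125], [178.1999969482422, 335.0], [179.60000610351562, 342.1000061035156], [236.0, 330.79998779296875]]
mic top 0.37 506 cen [192.  215.3] box rc [[192.89999389648438, 192.0], [170.5, 215.8000030517578], [193.89999389648438, 237.89999389648438], [216.39999389648438, 214.10000610351562]]
[548. 145.  11.]
[619.  76.  11.]
[549.   6.  11.]
[479.  76.  11.]
mic scene 0.58 342 cen [256.7 304.4] box rc [[266.70001220703125, 283.79998779296875], [238.10000610351562, 321.79998779296875], [244.8000030517578, 326.8999938964844], [273.3999938964844, 288.79998779296875]]
[ 432. -249.   11.]
[ 604. -284.   11.]
[ 590. -313.   11.]
[ 422. -276.   11.]
clip_head top 0.56 574 cen [191.2 214.4] box rc [[175.3000030517578, 189.1999969482422], [172.10000610351562, 222.1999969482422], [208.39999389648438, 225.60000610351562], [211.5, 192.6999969482422]]
clip_head top 0.47 1274 cen [118.1 241.9] box rc [[103.30000305175781, 220.1999969482422], [99.9000015258789, 261.70001220703125], [132.5, 264.5], [136.0, 222.89999389648438]]
clip_head sc
[... 723 characters left out ...]
1357 cen [117.5 242.1] box rc [[102.5, 219.6999969482422], [98.0, 261.29998779296875], [132.60000610351562, 265.0], [137.10000610351562, 223.39999389648438]]
baffle top 0.29 269 cen [167.5 385.2] box rc [[168.8000030517578, 366.6000061035156], [157.8000030517578, 399.6000061035156], [166.5, 402.5], [177.5, 369.5]]
baffle scene 0.72 941 cen [169.1 281.7] box rc [[174.60000610351562, 257.0], [148.1999969482422, 267.5], [163.6999969482422, 306.1000061035156], [190.0, 295.6000061035156]]
mic_stand scene 0.91 1093 cen [186.9 209.8] box rc [[194.8000030517578, 175.1999969482422], [162.3000030517578, 181.6999969482422], [175.1999969482422, 245.8000030517578], [207.6999969482422, 239.3000030517578]]
```

View pics/topc.png

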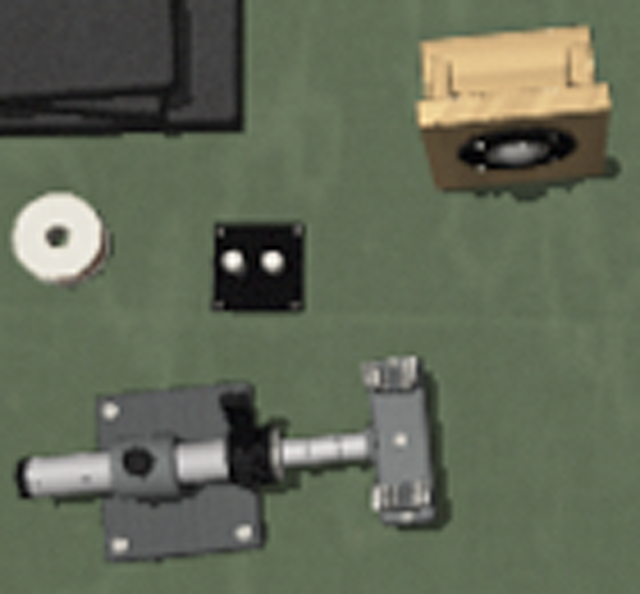

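View pics/scc.png

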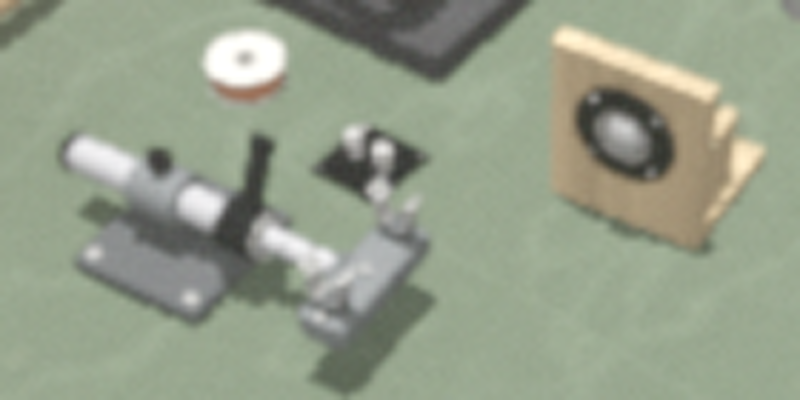

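```bash
cat > fit.py <<'E'
from h import *
from scipy.optimize import least_squares
T=lambda x,y:(95+y/4.569,130+x/4.571); S=lambda x,y:(145+y/5.714,170+x/5.714)
# camera, pixel, function of params -> stand-frame or dome-frame point
# p: X,Y,yaw,slide,footy,D x,D y
w=np.radians(30)
st=[("top",T(98,397),lambda p:(56,p[4]+52,14)),("top",T(107,560),lambda p:(-56,p[4]+52,14)),("top",T(263,545),lambda p:(-56,p[4]-52,14)),
("top",T(252,383),lambda p:(56,p[4]-52,14)),
("top",T(400,440),lambda p:(0,-140-p[3],61)),
("top",T(433,513),lambda p:(-53,-158-p[3],61)),
("top",T(237,402),lambda p:(60*np.sin(w),-45,50+60*np.cos(w))),
("scene",S(262,140),lambda p:(60*np.sin(w),-45,50+60*np.cos(w))),
("scene",S(428,238),lambda p:(53,-158-p[3],61)),
("scene",S(330,333),lambda p:(-53,-158-p[3],61)),
("scene",S(80,258),lambda p:(-56,p[4]+52,14)),("scene",S(195,312),lambda p:(-56,p[4]-52,14))]
dm=[("top",T(518,152),(0,0,0)),("scene",S(622,130),(0,0,0)),
("scene",S(555,40),(8,58,56)),("scene",S(555,188),(8,58,-82)),("scene",S(697,248),(8,-58,-82)),("scene",S(715,98),(8,-58,56)),
("top",T(420,127),(8,58,56)),("top",T(609,108),(8,-58,56)),("top",T(438,188),(8,58,-82)),("top",T(605,172),(8,-58,-82))]
def rot(p,v):
    c,s=np.cos(p[2]),np.sin(p[2]);return np.array([c*v[0]-s*v[1],s*v[0]+c*v[1],v[2]])
def res(p):
    r=[]
    for c,px,f in st: r+=list(proj(c,rot(p,f(p))+[p[0],p[1],0])-px)
    for c,px,v in dm: r+=list(proj(c,rot(p,np.array(v)+[p[7] if v[2] else 0,0,0])+[p[5],p[6],82])-px)
    return np.array(r)
if __name__=="__main__":
    o=least_squares(res,[545,200,-.1,40,0,740,-10,0],loss="soft_l1");p=o.x
    print(np.round(p,3),np.degrees(p[2]));print(np.round(res(p).reshape(-1,2),1).tolist())
    e=rot(p,(1,0,0));n=rot(p,(0,1,0))
    seat=rot(p,(0,-140-p[3],82))+[p[0],p[1],0]
    d=np.array([p[5],p[6],82]);print("seat",seat,"dome-seat in stand",(d-seat)@e,(d-seat)@n,"target slide",p[3]-(d-seat)@n)
    print("wing locked",rot(p,(30,-45,102))+[p[0],p[1],0],"loose",rot(p,(-32.7,-45,100.3))+[p[0],p[1],0])
    for c,px in[("top",(529/800*512,284/600*384)),("scene",(508/800*512,380/600*384)),("scene",(455/800*512,419/600*384)),("top",(512/800*512,362/600*384))]:
        print(c,np.round(at_z(c,px[::-1],11)))
    np.save("p.npy",p)
E
python3 fit.py
```

```text
Traceback (most recent call last):
  File "fit.py", line 27, in <module>
    o=least_squares(res,[545,200,-.1,40,0,740,-10,0],loss="soft_l1");p=o.x
  File "fit.py", line 23, in res
    for c,px,f in st: r+=list(proj(c,rot(p,f(p))+[p[0],p[1],0])-px)
                              ~~~~^^^^^^^^^^^^^^^^^^^^^^^^^^^^^
  File "h.py", line 9, in proj
    P=manip.camera_params(cam);K=np.array(P["camera_matrix"]);T=np.array(P["camera_from_world"])
ValueError: time passes only in moves, steps and waits
```

```bash
sed -i 's/manip.camera_params(cam)/CP(cam)/' h.py; sed -i '2a from functools import cache\nCP=cache(lambda c: manip.camera_params(c))' h.py; python3 fit.py 2>&1 | tail -12
```

```text
[ 5.31896e+02  2.01477e+02  1.18000e-01 -2.01200e+00  1.05130e+01
  7.32809e+02 -7.28500e+00 -3.36500e+00] 6.769112141787868
[[-0.5, -0.2], [0.6, -0.0], [0.6, 0.5], [-0.6, 0.3], [0.2, -0.4], [1.9, 0.2], [-0.9, -0.3], [0.3, 0.3], [-1.8, 0.2], [-0.3, 1.0], [-0.3, -1.5], [0.5, -0.1], [-0.2, 0.2], [0.9, 0.3], [-0.7, -0.4], [0.1, -0.7], [0.3, 0.0], [-0.1, -0.8], [-0.8, 0.0], [-0.3, 0.8], [0.1, -0.3], [0.3, 0.0]]
seat [548.16004682  64.45036937  82.        ] dome-seat in stand 174.90636277302556 -92.99932869345194 target slide 90.9873522722467
wing locked [566.99055    160.32625101 102.        ] loose [504.72761948 152.93588674 100.3       ]
top [ 594. -300.   11.]
scene [ 593. -304.   11.]
scene [ 442. -270.   11.]
top [ 441. -266.   11.]
```

```bash
cat >> h.py <<'E'
p=np.load("p.npy") if __import__("os").path.exists("p.npy") else None
YAW=np.degrees(p[2]) if p is not None else 0
def W(v):
    c,s=np.cos(p[2]),np.sin(p[2]);return [float(p[0]+c*v[0]-s*v[1]),float(p[1]+s*v[0]+c*v[1]),float(v[2])]
def jump(v,yaw): manip.movep(W(v),[180,0,yaw])
def line(v,sp=150): manip.servo_line(W(v),max_speed=sp)
def F(): 
    c,s=np.cos(p[2]),np.sin(p[2]);f=np.array(manip.read_ft_force());return np.round([c*f[0]+s*f[1],-s*f[0]+c*f[1],f[2]],1)
def snap(name,c,r0,r1,c0,c1,k):
    im=manip.camera(c)[r0:r1,c0:c1];cv2.imwrite(f"pics/{name}.png",cv2.resize(im,None,fx=k,fy=k,interpolation=cv2.INTER_CUBIC))
E
python3 - <<'E'
from h import *
manip.command_gripper(0)
jump((60,-45,170),YAW)
print(F(),manip.read_time())
line((60,-45,86)); print(F())
for x in(30,10,-7):
    line((x,-45,86),60); print(x,F())
snap("w1","scene",145,215,170,310,5.714)
line((10,-45,86)); line((10,-45,150))
manip.command_gripper(32)
jump((0,-106,150),YAW+90)
print(manip.read_time())
snap("w2","scene",125,215,150,310,5)
E
```

```text
[ 0.2 -0.7 -0. ] 5.4417
[-0.5  0.8 -0.4]
30 [ 5.4 -0.4  5.8]
10 [2.6 0.1 1.8]
-7 [ 2.2 -0.4  0.4]
10.7667
```

View pics/w2.png

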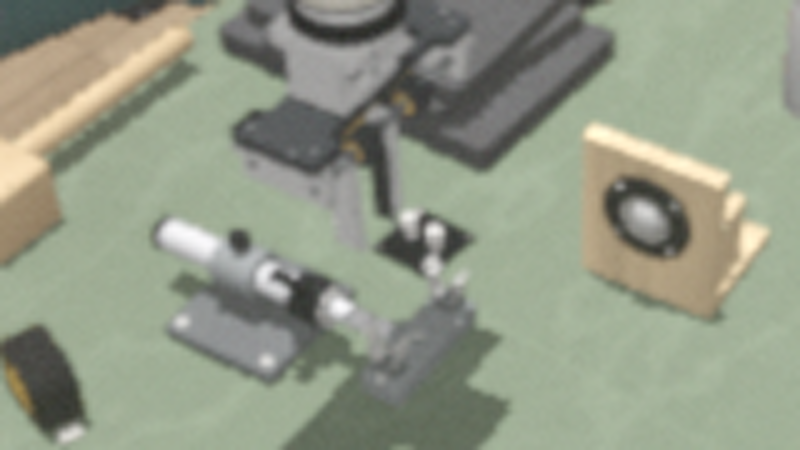

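The wing (about 290,285 in the crop) now leans towards the robot, so the collar is loose. The open fingers hang over the tube behind the head.

Run:
```python
from h import *
line((0,-106,47)); print(F())
for s in(20,60,88):
    line((0,-114-s,47),60); print(s,F())
line((0,-190,47)); line((0,-190,160))
jump((-150,-100,200),YAW+90)
print(manip.read_time())
im=manip.camera("top");s=manip.camera("scene")
a=cv2.resize(im[95:225,150:270],None,fx=4.5,fy=4.5,interpolation=cv2.INTER_CUBIC)
cv2.imwrite("pics/t3.png",a)
cv2.imwrite("pics/s3.png",cv2.resize(s[145:235,190:330],None,fx=5.714,fy=5.714,interpolation=cv2.INTER_CUBIC))
```

```text
[-0.6 -0.5 -0.7]
20 [ 0.4 -0.3  0.4]
60 [0.4 0.5 0.9]
88 [-0.1 -0.6 -0. ]
15.6
```

View pics/t3.png

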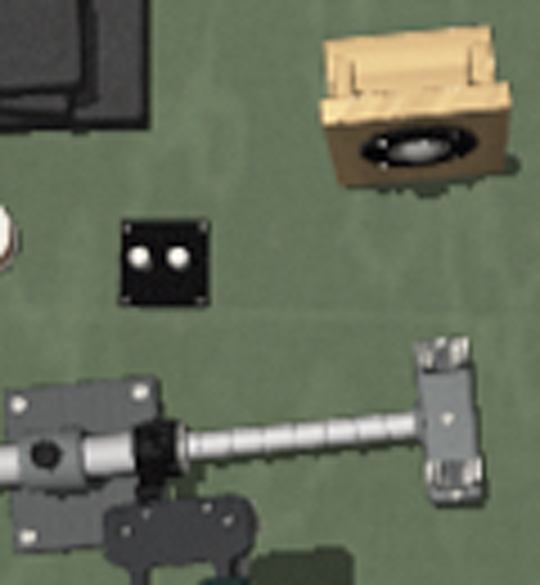

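View pics/s3.png

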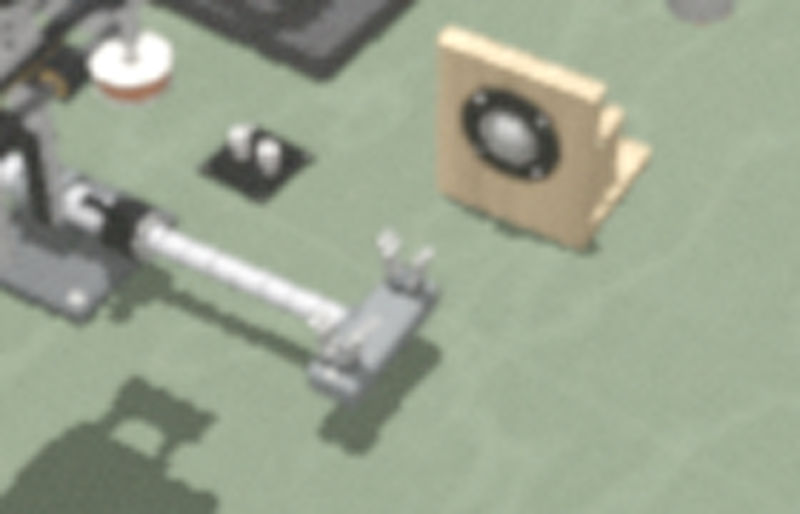

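```bash
cat > fit2.py <<'E'
import fit
from fit import *
T2=lambda x,y:(95+y/4.5,150+x/4.5); S2=lambda x,y:(145+y/5.714,190+x/5.714)
q=8
A=[("top",T2(448,419),lambda p:(0,-140-p[q],61)),("top",T2(433,503),lambda p:(-53,-122-p[q],55)),("top",T2(482,500),lambda p:(-53,-158-p[q],55)),
("scene",S2(437,290),lambda p:(53,-158-p[q],61)),("scene",S2(352,385),lambda p:(-53,-158-p[q],61)),("scene",S2(310,362),lambda p:(-53,-122-p[q],61))]
fit.st+=A; fit.dm+=[("top",T2(421,150),(0,0,0)),("scene",S2(508,130),(0,0,0))]
p=least_squares(res,[532,201,.118,0,10,733,-7,0,88],loss="soft_l1").x
print(np.round(p,3),np.degrees(p[2]));print(np.round(res(p)[2*(len(st)-6):2*len(st)].reshape(-1,2),1).tolist())
e=rot(p,(1,0,0));n=rot(p,(0,1,0))
d=np.array([p[5],p[6],82]);seat=rot(p,(0,-140-p[8],82))+[p[0],p[1],0]
print(seat,"seat y in dome",(seat-d)@n,"x",(seat-d)@e)
for a,b in[((200,443),(415,425))]:
    v=at_z("top",T2(*b),58)-at_z("top",T2(*a),58);print("tube yaw",np.degrees(np.arctan2(v[0],-v[1])))
a,b=[at_z("top",T2(*k),138) for k in((322,124),(509,106))];v=b-a;print("baffle yaw",np.degrees(np.arctan2(v[0],-v[1])))
np.save("p2.npy",p)
E
python3 fit2.py
```

```text
[ 5.31984e+02  2.01374e+02  1.23000e-01 -2.25900e+00  1.06750e+01
  7.32737e+02 -7.16200e+00 -3.32300e+00  9.25110e+01] 7.042822198752863
[[0.0, 0.1], [0.3, -0.9], [-0.3, 0.6], [-1.6, 0.7], [0.9, 0.0], [0.9, -1.4]]
[560.49250716 -29.38284074  82.        ] seat y in dome -0.9340308808044742 x -173.66928169531653
tube yaw 6.27534040947993
baffle yaw 7.220603959849039
```

Run:
```python
from h import *
manip.command_gripper(0)
jump((-62,-45,150),YAW); line((-62,-45,86)); print(F())
for x in(-20,0,4,7,9,11,13,15):
    line((x,-45,86),60); f=F(); print(x,f,np.round(manip.read_position(),1))
    if f[0]<-22: break
line((-30,-45,86)); line((-30,-45,160)); 
manip.command_gripper(60)
jump((-190,-330,200),YAW)
print(manip.read_time())
im=manip.camera("top");s=manip.camera("scene")
a=cv2.resize(im[160:250,160:360],None,fx=4,fy=4,interpolation=cv2.INTER_CUBIC)
b=cv2.resize(s[150:220,190:330],(800,400),interpolation=cv2.INTER_CUBIC)[:240]
cv2.imwrite("pics/c4.png",np.vstack([a,b]))
for c in("top","scene"):
    r=manip.regions_of(c,"mic")[0];y,x=np.nonzero(r["region"]);pts=np.array([at_z(c,(i,j),11)[:2] for i,j in zip(y,x)])
    m=pts.mean(0);u=np.linalg.svd(pts-m)[2][0];u*=np.sign(u[0]);t=(pts-m)@u
    print(c,r["p"],m,np.degrees(np.arctan2(u[1],u[0])),m+u*t.min(),m+u*t.max(),np.ptp(t))
```

```text
[ 0.1  0.6 -0.6]
-20 [ 0.2  0.9 -0.2] [517.7 154.4  85.7]
0 [-5.4  0.2  1.2] [536.5 156.9  85.5]
4 [-8.2  1.4  2.5] [538.8 157.1  85. ]
7 [-9.9  0.2  2.6] [540.7 157.4  84.6]
9 [-9.8  0.1  1. ] [542.4 157.6  84.1]
11 [-10.6   0.5   1.2] [543.8 157.7  83.7]
13 [-12.3   1.1   1.5] [544.9 157.9  83.2]
15 [-15.8  -0.6   4.3] [545.2 157.9  83.1]
24.6167
top 0.57 [ 500.63421878 -278.89783058] -11.221426064504763 [ 434.7919463  -265.83512025] [ 593.21805251 -297.26590561] 161.51385512812757
scene 0.61 [ 501.75522171 -278.4597219 ] -11.326980872806507 [ 428.09366639 -263.70461471] [ 594.81007341 -297.09949003] 170.02816845705075
```

View pics/c4.png

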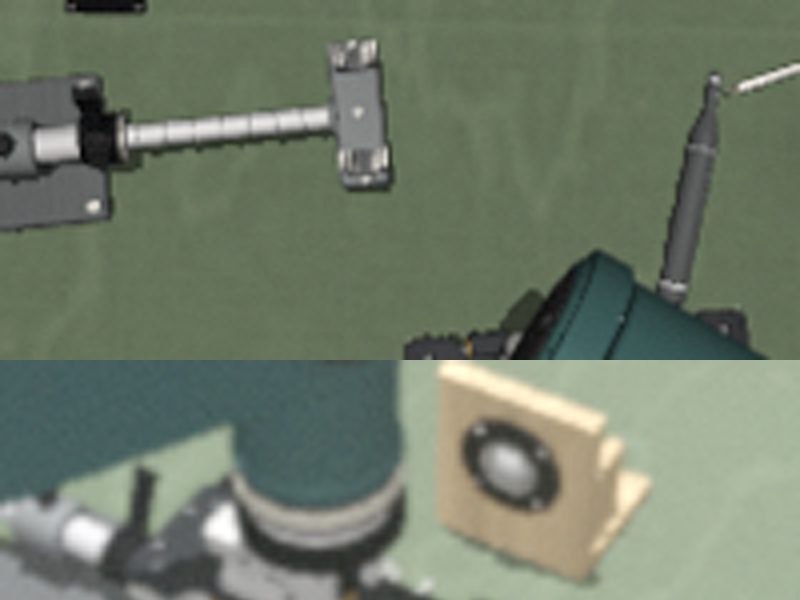

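```bash
cp p2.npy p.npy
python3 - <<'E'
from h import *
print("YAW",YAW)
my=-11.25
manip.movep([492.5,-277.3,110],[180,0,my]); manip.servo_line([492.5,-277.3,5]); print(manip.read_position(),F())
manip.command_gripper(0); print(manip.read_gripper_width(),manip.read_gripper_force())
z0=manip.read_position()[2]
manip.servo_line([492.5,-277.3,170]); print(manip.read_gripper_width(),F())
S=W((0,-140-p[8],0)); print(S,z0)
manip.movep([S[0],S[1],150],[180,0,YAW]); print(manip.read_position(),manip.read_ee_rot(),manip.read_time())
manip.servo_line([S[0],S[1],115],80)
im=manip.camera("top");s=manip.camera("scene")
cv2.imwrite("pics/c5.png",np.vstack([cv2.resize(im[120:220,190:310],(600,500),interpolation=cv2.INTER_CUBIC)[:300],cv2.resize(s[155:215,220:340],(600,300),interpolation=cv2.INTER_CUBIC)]))
r=manip.regions_of("scene","mic")
for q in r[:2]:
    y,x=np.nonzero(q["region"]);print(q["p"],len(x),x.min(),x.max(),y.min(),y.max())
print("expected nose",proj("scene",W((113,-140-p[8],121))),"tail",proj("scene",W((-65,-140-p[8],121))))
E
```

```text
YAW 7.042822198752863
[ 493.36318357 -277.70741045    6.54849991] [ 0.1 -0.3 -0.3]
21.21638362382224 29.994707107543945
21.17150963606129 [ 0.2 -0.8 -1. ]
[560.4925071590964, -29.38284074269805, 0.0] 5.089068203849866
[560.43153549 -30.39921962 149.85937178] [1.79950223e+02 2.25503084e-02 6.97750264e+00] 29.4083
0.71 128 243 265 180 203
expected nose [170.49087086 271.5099124 ] tail [201.82016811 244.74724334]
```

View pics/c5.png

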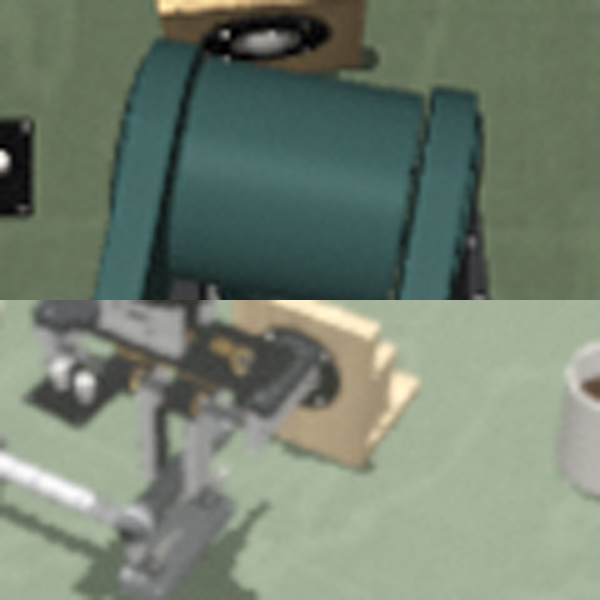

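Run:
```python
from h import *
S=W((0,-140-p[8],0))
for z in(100,96,94,92.5,91.5):
    manip.servo_line([S[0],S[1],z],60); f=F();print(z,np.round(manip.read_position(),1),f)
    if f[2]>4: break
manip.command_gripper(40); manip.wait(.3)
print(np.round(manip.read_position(),1),F(),manip.read_gripper_width())
manip.servo_line([S[0],S[1],150],120)
manip.movep(W((-120,-20,230)),[180,0,YAW]); manip.wait(.2)
for c in("top","scene"):
  im=manip.camera(c)
  cv2.imwrite(f"pics/raw6{c}.png",im)
  for q in manip.regions_of(c,"mic")[:2]:
    y,x=np.nonzero(q["region"]);pts=np.array([at_z(c,(i,j),98)[:2] for i,j in zip(y,x)])
    m=pts.mean(0);u=np.linalg.svd(pts-m)[2][0];u*=np.sign(u[0]);t=(pts-m)@u
    print(c,q["p"],len(x),m,np.degrees(np.arctan2(u[1],u[0])),m+u*t.min(),m+u*t.max(),np.ptp(t))
print("exp seat",S,"tail",W((-65,-140-p[8],98)),"nose",W((113,-140-p[8],98)),manip.read_time())
a,b=[cv2.imread(f"pics/raw6{c}.png") for c in("top","scene")]
cv2.imwrite("pics/c6.png",np.vstack([cv2.resize(a[110:230,190:310],(480,480),interpolation=cv2.INTER_CUBIC)[120:420],cv2.resize(b[155:230,200:320],(480,300),interpolation=cv2.INTER_CUBIC)]))
```

```text
100 [559.9 -29.3  99.1] [ 0.1  0.4 -1.3]
96 [560.3 -29.3  95.8] [ 0.1  0.1 -1.1]
94 [560.4 -29.4  93.9] [ 0.5  0.4 -1.1]
92.5 [560.8 -29.2  92.9] [-0.5  0.2  0.6]
91.5 [561.  -29.2  92.3] [0.5 1.3 2.2]
[560.5 -29.4  91.5] [ 0.6  0.1 -0.9] 40.03727428961592
top 0.59 425 [578.60918219 -26.365228  ] 7.259512944154406 [499.68906069 -36.41845116] [675.88359735 -13.97394697] 177.6183282118128
scene 0.53 235 [571.20475901 -25.8400939 ] 7.444182818492645 [491.52878303 -36.25068008] [672.14864381 -12.65060988] 182.1551465765682
scene 0.48 343 [520.62262109 -24.38716419] -83.67232746306938 [506.17009437 105.94503413] [526.21636626 -74.83129194] 181.8843948325961
exp seat [560.4925071590964, -29.38284074269805, 0.0] tail [495.9829457630693, -37.35256398081751, 98.0] nose [672.6398985091125, -15.527783421044234, 98.0] 34.4167
```

View pics/c6.png

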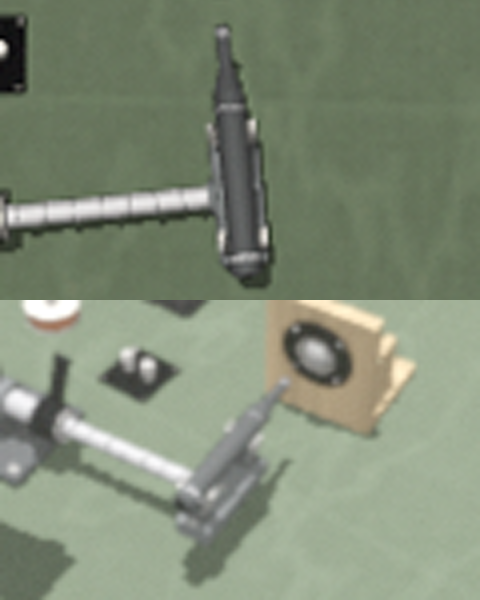

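The picture shows the mic lying in both clips at about (240,180), with its nose towards the tweeter. The wing at (60,370) in the lower half is at locked. Next I push the mic down.

Run:
```python
from h import *
S=W((0,-140-p[8],0))
manip.command_gripper(0)
manip.movep([S[0],S[1],150],[180,0,YAW]); manip.servo_line([S[0],S[1],112],100); print(F())
z=110
while z>78:
    z-=2; manip.servo_line([S[0],S[1],z],60); f=F();q=manip.read_position();print(z,np.round(q,1),f)
    if f[2]>30 or (q[2]<94.5 and f[2]>17): break
manip.servo_line([S[0],S[1],150],150)
manip.movep(W((-120,-20,230)),[180,0,YAW]); manip.wait(.2)
S=W((0,-140-p[8],82))
for c in("top","scene"):
  im=manip.camera(c); cv2.imwrite(f"pics/raw7{c}.png",im)
  q=manip.regions_of(c,"mic")[0]
  y,x=np.nonzero(q["region"]);pts=np.array([at_z(c,(i,j),82)[:2] for i,j in zip(y,x)])
  m=pts.mean(0);u=np.linalg.svd(pts-m)[2][0];u*=np.sign(u[0]);t=(pts-m)@u
  print(c,q["p"],len(x),m,np.degrees(np.arctan2(u[1],u[0])),m+u*t.min(),m+u*t.max(),np.ptp(t))
print("exp tail",W((-65,-140-p[8],82)),"nose",W((113,-140-p[8],82)),manip.read_time(),F())
```

```text
[-0.1  0.5  0.4]
108 [561.1 -29.4 108.8] [-0.2 -0.4  0.5]
106 [561.2 -29.1 107.4] [0.2 1.7 4.5]
104 [561.5 -28.9 106. ] [-0.1  2.6  8.4]
102 [561.8 -28.8 104.5] [0.2 1.8 8. ]
100 [562.1 -28.9 102.7] [0.6 1.  8.5]
98 [562.2 -28.9 100.4] [0.8 0.3 7.7]
96 [561.1 -29.5  96.4] [2.4 0.8 3.2]
94 [559.5 -29.5  92.7] [-0.7 -0.4  0.2]
92 [559.8 -29.7  92.6] [-1.9  0.   5.2]
90 [559.9 -29.9  92.4] [-4.8  0.2 12.7]
88 [560.1 -30.1  92.3] [-7.9 -0.4 17.5]
top 0.98 345 [567.02744006 -27.93447478] 7.109749843344619 [500.9193728 -36.180094 ] [653.38994124 -17.16253226] 153.65201558277624
scene 0.51 243 [575.19331625 -25.44271956] 7.0675852381927395 [489.98257867 -36.00732603] [673.12421084 -13.30104127] 184.543850617246
exp tail [495.9829457630693, -37.35256398081751, 82.0] nose [672.6398985091125, -15.527783421044234, 82.0] 41.425 [-0.4  0.6  0.6]
```

```bash
python3 -c "
from plant import manip
print(manip.hand_in())"
```

```text
the job is handed in; nothing more can be done
None
```

I handed the job in at about 41 s of robot time: the collar was loosened, the clip head slid to about 1 mm off the dome's line by my camera fit, the wing swung back to locked, and the microphone laid in the clips, released and pushed down to its seat, with its nose towards the tweeter. I checked the final seating only from the press depth (fingertips stopped at 92.6 mm, about 93 expected) and the mic's detected outline, as my ten pictures were used up; the hand-in returned no verdict.

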